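Hold the lid of a shielded test box with its hinge knuckles in line for the pin

TASK

The lid of the shielded test box has come off its hinge. Lift it off the bench by its handle, set it level on the box so that its two hinge knuckles go down into the gaps between the box's three knuckles, and press it down against the springy seal until the lid meets the metal rim and the pin hole runs straight through all five knuckles. Finish while still gripping the handle and pressing the lid down, so that I can slide the hinge pin in; lower the lid gently and leave the pin and the tools lying where they are.

Things in the scene. Friction and masses are not known exactly. Their poses are not given: they have to be found in the camera images.
- shield_box: Fixed aluminium box open at the top, 130 (x) x 180 (y) x 62 mm high. Origin: centre of its underside on the bench, z up. Walls 6 mm thick; their tops are the metal rim, z = 62 mm. A steel hinge leaf with three knuckles is on the back wall (+x side of the box frame). A small block lies deep inside; the two latches on the front wall play no part.
- box_bore_left (a point): Point on the axis of the box's knuckle bores, at 74, +39, 70 mm in the box frame; the axis runs along the box's y. Box knuckles: outside 16, bore 9 mm, at y = -66..-42, -12..+12, +42..+66 mm, tops 16 mm above the rim. The two 30 mm gaps between them, centred at y = -27 and +27 mm, are open from above. lid_bore_left belongs here.
- box_bore_right (a point): The same axis at 74, -39, 70 mm in the box frame; lid_bore_right belongs here.
- seal (a joint): Travel in m of the black rubber sealing frame inside the rim: 0 = free, 6 mm above the metal rim; about 0.006 when the lid sits on the rim. It begins to give at 7 N and needs 15 N to go down to the rim. The lid's weight (4 N) alone does not move it: the robot must add about 11 N, a few more to rest firmly on the rim. If let go, it lifts the lid 6 mm again.
- lid: Loose aluminium lid plate 126 x 180 x 8 mm, 0.42 kg, lying flat on the bench, handle up. Origin in the plane of its underside (plate from x = -65 to +61, y = -90 to +90 mm), z up, x towards its hinge edge. When seated its x, y and yaw are those of the box frame and its origin is at z = 62 mm there (68 mm on the unpressed seal). Level when hung by the handle.
- lid_handle (a point): Middle of the handle's grip bar, at 3, 0, 35 mm in the lid frame; point axes = lid axes. Black bridge handle, flat-sided bar along the lid's y: 12 mm wide (x), 14 mm high, 92 mm long, on posts at y = -40 and +40 mm (12 mm thick). Free height under the bar 20 mm. Grip it from above, closing across the lid's x.
- lid_bore_left (a point): Outer end of the lid's left knuckle bore, at 74, +39, 8 mm in the lid frame. The lid's two knuckles (outside 16, bore 9 mm) stand beyond its +x edge at y = -39..-15 and +15..+39 mm, undersides level with the plate's; in the box's gaps they have 3 mm free at each side.
- lid_bore_right (a point): Outer end of the lid's right knuckle bore, at 74, -39, 8 mm in the lid frame.
- hinge_pin: Bystander: L-bent steel hinge pin, 8 mm thick, 150 mm long with a 30 mm bent end, lying along the front edge of the bench. Origin near its middle, on the bench.
- screwdriver_red: Bystander: red-handled screwdriver, 150 mm long, lying along the front edge of the bench; origin at its middle.
- torque_wrench: Bystander: slim grey wrench, 139 mm long, lying along the front edge of the bench; origin at its middle.

How it is judged:
On the way:
1. the lid is lifted off the bench by the gripper (height (world z) of lid above 0.03 m and contact force between the fingers and lid above 2 N and contact force between lid and shield_box below 0.5 N), for 0.2 s.
At the end, for the whole second after the job is handed in: Both ends of the lid's knuckle bores lie within 3 mm of the axis of the box's bores across it (fore-and-aft and in height) and within 5 mm along it, the seal is pressed down by more than 3 mm, the lid is level within 0.05 rad and still, and the gripper is still holding it (x of lid_bore_left in the frame of shield_box between 0.071 and 0.077 m and y of lid_bore_left in the frame of shield_box between 0.034 and 0.044 m and z of lid_bore_left in the frame of shield_box between 0.067 and 0.073 m and x of lid_bore_right in the frame of shield_box between 0.071 and 0.077 m and y of lid_bore_right in the frame of shield_box between -0.044 and -0.034 m and z of lid_bore_right in the frame of shield_box between 0.067 and 0.073 m and value of joint seal above 0.003 m and contact force between the fingers and lid above 4 N and angle between lid's own z axis and vertical below 0.05 rad and linear speed of lid below 0.02 m/s); the arm keeps its last pose, push and grip.
It fails at once if the lid was slammed or forced on the box (over 60 N) (contact force between lid and shield_box above 60 N).
It fails at once if the hinge pin was moved (distance of hinge_pin from where it was at the start of the episode above 0.02 m).
It fails at once if the screwdriver was moved (distance of screwdriver_red from where it was at the start of the episode above 0.02 m).
It fails at once if the wrench was moved (distance of torque_wrench from where it was at the start of the episode above 0.02 m).
It also fails if it takes over 45 s, if anything falls off the work surface, if the arm or the gripper's body presses on something with over 40 N, if the wrist force passes 120 N, or if a joint passes its speed limit or range.

ROBOT

A 6-joint arm with a two-finger parallel gripper is mounted at the origin on a cart in front of the work surface, level with it; the furniture and walls round the work are solid. World frame = base frame: x ahead of the robot, y to its left, z up, the work surface at z = 0. Lengths are in m, angles in rad, forces in N, time in s.
With the tool pointing down it reaches from about 0.375 to 0.75 m from the base axis. Payload 9 kg.
Tool frame: the origin (TCP) lies on the centre line of the jaws, within the pads' length; the fingertips stand 8 mm ahead of it and the grasp point (between the pads) lies 11 mm behind it; z points along the fingers, y is the line along which they close (so a half turn about z gives the same grasp; the last joint's range is limited). The gripper opens to 85 mm and grips with 20 to 120 N. Pads are 22 mm wide; open, the fingers measure 114 mm over their backs; the gripper's body (76 mm by 85 mm) begins 54 mm behind the grasp point. The pads swing forward as they close: fully open they stand 13 mm farther back than shut.
Start: joints at [-1.383, 0.104, 0.097, 1.564, 0, 1.353], TCP at [0.237, -0.551, 0.215] pointing down, gripper open.
Joint ranges: [-2.99, 2.99], [-0.84, 1.86], [-1.1, 1.16], [-1.84, 2.11], [-1.51, 1.56], [-3.14, 3.14]. Speed limits (rad/s): [2.22, 2.22, 2.57, 3.14, 3.14, 3.14].

INTERFACE

Orientations are given as a unit quaternion [w, x, y, z].
In Python, from plant import ctrl, get_image, camera_params, masks_of, landmark_of gives the robot as it stands.
- The arm moves only by the shell command python3 -m crank 'ROWS' [FORCE]. ROWS is JSON, a list of rows, each a list of 3 entries, a list of its own where there are three numbers: the shift along the world's x, y, z in units of 30 mm (1.0 is 30 mm), then the turn, a rotation vector about the world's x, y, z in units of 6 degrees (1.0 is 6 degrees), then the opening, from 0 (shut) to 1 (fully open). In form: [[[tx, ty, tz], [ax, ay, az], jaw], ...]. A call has 1 to 10 rows; each row is the pose to reach, as a shift and turn from the pose commanded when the call began; what a row does not reach only later rows make up. A row lasts 1/10 s, in which the tool goes at most 50 mm and 8.59 degrees, less where a joint would pass 70% of its speed; a pose out of reach is approached as far as the arm can. A call with a gripper value outside its range is refused whole. The fingers move at their own pace and stop on an object; FORCE is the grip in N (left out, the last holds). Time passes only in rows, so rows that repeat a pose let the fingers close. It gives the time, the measured TCP pose, the force, the opening and the grip force at its end, in the units of the state.
- ctrl.get_state(): the state, without advancing time (a new reading comes with each control period).
- get_image(name): name is "scene" or "side" or "wrist"; returns (picture, depth): 400x640x3 uint8, red, green, blue; 400x640 float32, m along the optical axis (not along the pixel's ray), 0 where there is no reading.
- camera_params(name): a dict with "K" (3x3 intrinsics, pixels), "D" ([k1, k2, p1, p2, k3] as OpenCV has them; the pictures are not rectified), "R" (3x3) and "t" (3): a world point X has camera coordinates R X + t. Camera axes: x right, y down, z forward; pixel columns grow to the right and rows downward; lengths in m; the calibration is good to about 2 mm. A picture is of the moment at which its call begins: read the wrist's pose just before it. camera_params takes no time and is no camera call; for the wrist camera it gives the pose at the moment of the call.
- ctrl.close_job(): hands the job in; it is judged then, once.
Trained networks look in the newest picture that a camera, given by its name, has taken for a name from the list of things; names that differ only in an ending like _2 or _b are one class to them, and where a whole thing is asked for, a point or a joint stands for the part that bears it (a point fixed in the world has none). Each returns a list of dicts, best first, with "p" (0 to 1); they miss things now and then, are a little off and sometimes report something else, mostly with a low value. They report only what shows in the picture. A call takes as long as a camera call.
- masks_of(camera, target): "pixels" (400x640 bool, what is visible of it) and "location" ([column, row] as shares, 0 to 1, of the picture: columns of its width, rows of its height, amid what is visible of it).
- landmark_of(camera, target): "location" ([column, row] as shares, 0 to 1, of the picture: columns of its width, rows of its height: a listed point, or the origin of a listed thing).
The state is a dict: "clock": time; "q": joint angles; "qvel": joint speeds; "tau": joint torques, N m; "ee_pos": TCP position; "tool_rot": TCP orientation; "wrist_force": force on the tool from outside, world axes, zero at the start; "ft_torque": the same for the moment, N m; "gripper_width": finger opening in m; "finger_force": force on a finger pad.
Only numpy, scipy, OpenCV 4.12 (cv2) and the standard library are available. Lean on these libraries where they do the work, as an engineer would, in place of code of your own. Each camera call takes 0.05 s, during which the arm holds its last target. There are 200 camera calls.

## Working session

There is one attempt and no reset: what is moved stays moved. The work goes in short steps, Python scripts to look and compute and a shell command to move; the robot and the scene stay as the last step left them, time stands still between calls to the robot, and variables do not carry over. Pictures are saved under pics/ and viewed, at most 10 in all, crops included, and the job is handed in when it is done.

```bash
mkdir -p pics; ls
cat > h.py <<'E'
import numpy as np, cv2
from plant import ctrl, get_image, camera_params, masks_of, landmark_of
def ray(cam,loc,P):
    uv=np.array([[[loc[0]*640,loc[1]*400]]],float)
    n=cv2.undistortPoints(uv,P["K"].copy() if hasattr(P["K"],'copy') else np.array(P["K"]),np.array(P["D"],float))[0,0]
    R=np.array(P["R"]);t=np.array(P["t"])
    return -R.T@t, R.T@np.array([n[0],n[1],1.])
def at_z(cam,loc,P,z):
    c,d=ray(cam,loc,P); return c+d*(z-c[2])/d[2]
def cloud(depth,P,mask):
    v,u=np.nonzero(mask&(depth>0)); d=depth[v,u]
    n=cv2.undistortPoints(np.stack([u,v],1).astype(float)[:,None],np.array(P["K"]),np.array(P["D"],float))[:,0]
    return (np.c_[n*d[:,None],d]-np.array(P["t"]))@np.array(P["R"])
E
python3 - <<'E'
from h import *
np.set_printoptions(precision=4,suppress=True)
s=ctrl.get_state();print(s)
ims=[]
for c in ["scene","side"]:
    P=camera_params(c);im,d=get_image(c);ims.append(im)
    for n in ["shield_box","lid","lid_handle","lid_bore_left","lid_bore_right","box_bore_left","box_bore_right"]:
        for r in landmark_of(c,n)[:2]:
            z={"lid":0.008,"lid_handle":.035,"shield_box":0}.get(n,.008 if n[0]=='l' else .07)
            print(c,n,round(r["p"],2),np.array(r["location"])*[640,400],at_z(c,r["location"],P,z))
cv2.imwrite("pics/a.png",ims[0][:,:,::-1]);cv2.imwrite("pics/b.png",ims[1][:,:,::-1])
E
```

```text
pics
{'clock': 0.0, 'q': array([-1.3827,  0.1047,  0.0964,  1.5639,  0.    ,  1.3531]), 'qvel': array([-0.0008, -0.0001,  0.0006, -0.0012, -0.0005, -0.0001]), 'tau': array([ -0.0016, -55.6934,  50.365 ,   0.0167,  -0.0005,  -0.    ]), 'ee_pos': array([ 0.2368, -0.5509,  0.2139]), 'tool_rot': array([-0.0007,  0.9795,  0.2015,  0.    ]), 'wrist_force': array([-0.2025, -0.2542,  0.8288]), 'ft_torque': array([-0.0111, -0.0525, -0.1086]), 'finger_force': 0.0, 'gripper_width': 0.08521741030164894}
scene shield_box 0.22 [402.368 229.48 ] [ 0.6102 -0.1454  0.    ]
scene lid 0.98 [389.504 254.6  ] [ 0.491  -0.1732  0.008 ]
scene lid_handle 0.93 [394.176 240.72 ] [ 0.514 -0.171  0.035]
scene lid_bore_left 0.58 [401.216 230.   ] [ 0.5964 -0.1486  0.008 ]
scene lid_bore_right 0.66 [422.912 247.92 ] [ 0.5617 -0.2277  0.008 ]
scene box_bore_left 0.77 [295.104 159.88 ] [0.6483 0.2487 0.07  ]
scene box_bore_left 0.49 [223.488 219.88 ] [0.3012 0.1911 0.07  ]
scene box_bore_right 0.86 [310.784 169.68 ] [0.6276 0.1723 0.07  ]
side shield_box 0.8 [255.616 248.4  ] [0.5626 0.2207 0.    ]
side lid 0.97 [369.408 191.8  ] [ 0.5037 -0.1635  0.008 ]
side lid_handle 0.61 [368.32 183.6 ] [ 0.5107 -0.1641  0.035 ]
side lid_bore_left 0.59 [345.216 180.92 ] [ 0.5954 -0.1536  0.008 ]
side lid_bore_left 0.23 [256.704 250.   ] [0.549  0.2259 0.008 ]
side lid_bore_right 0.74 [367.424 173.92 ] [ 0.5707 -0.2336  0.008 ]
side box_bore_left 0.6 [222.272 218.32 ] [0.6479 0.2521 0.07  ]
side box_bore_right 0.74 [250.88 205.8 ] [0.6374 0.1705 0.07  ]
side box_bore_right 0.3 [367.168 177.92 ] [ 0.5016 -0.1446  0.07  ]
```

View pics/a.png

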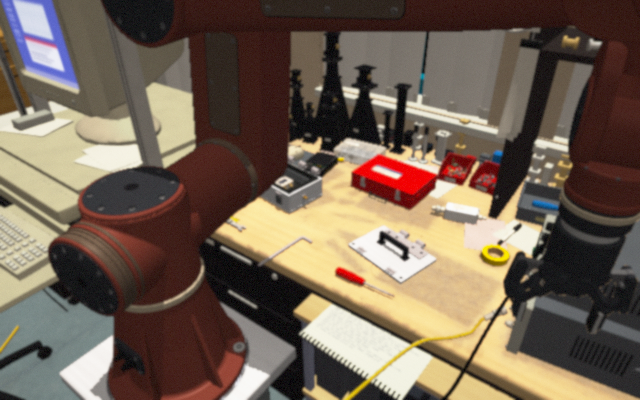

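View pics/b.png

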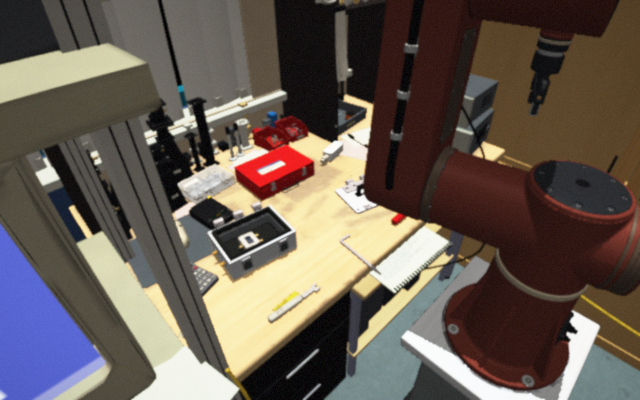

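Scene: lid at about (390,253) with its handle at (395,240), box at (295,185). Side: box at (252,240), lid half hidden at (360,192). Next I move the wrist camera over the lid.

```bash
python3 -m crank '[[[8.5,12.7,2],[0,0,7.7],1],[[8.5,12.7,2],[0,0,7.7],1],[[8.5,12.7,2],[0,0,7.7],1],[[8.5,12.7,2],[0,0,7.7],1],[[8.5,12.7,2],[0,0,7.7],1],[[8.5,12.7,2],[0,0,7.7],1],[[8.5,12.7,2],[0,0,7.7],1],[[8.5,12.7,2],[0,0,7.7],1],[[8.5,12.7,2],[0,0,7.7],1],[[8.5,12.7,2],[0,0,7.7],1]]' 40
python3 -m crank '[[[0,0,0],[0,0,0],1],[[0,0,0],[0,0,0],1],[[0,0,0],[0,0,0],1]]'
cat > look.py <<'E'
import sys
from h import *
np.set_printoptions(precision=4,suppress=True)
s=ctrl.get_state();print(s["clock"],s["ee_pos"],s["tool_rot"],s["q"])
P=camera_params("wrist");im,d=get_image("wrist");cv2.imwrite(sys.argv[1],im[:,:,::-1])
np.savez("last.npz",im=im,d=d,**{k:np.array(v) for k,v in P.items()})
print("cam",-P["R"].T@P["t"],P["R"][2])
Z={"lid":0.0,"lid_handle":.035,"shield_box":0,"lid_bore_left":.008,"lid_bore_right":.008,"box_bore_left":.07,"box_bore_right":.07}
for n in sys.argv[2:]:
    for r in landmark_of("wrist",n)[:2]:
        print(n,round(r["p"],2),np.array(r["location"])*[640,400],at_z("wrist",r["location"],P,Z[n]))
E
python3 look.py pics/c.png lid lid_handle lid_bore_left lid_bore_right box_bore_left box_bore_right shield_box
```

```text
clock: 1.8
ee_pos: [0.4938, -0.1666, 0.2758]
tool_rot: [0.001, 0.821, 0.571, 0.001]
wrist_force: [0.1, -0.9, -0.2]
gripper_width: 0.0855
finger_force: 0.0
clock: 2.1
ee_pos: [0.4912, -0.1715, 0.2744]
tool_rot: [-0.0, 0.822, 0.569, -0.0]
wrist_force: [0.5, -0.1, -0.1]
gripper_width: 0.0854
finger_force: 0.0
2.1 [ 0.4912 -0.1715  0.2744] [-0.0001  0.8224  0.569  -0.0002] [-0.5874 -0.1154 -0.0124  1.6741 -0.0003  1.3437]
cam [ 0.5187 -0.0979  0.4348] [-0.1082 -0.2879 -0.9515]
lid 0.65 [335.872 141.52 ] [ 0.5105 -0.1653  0.    ]
lid_handle 0.95 [340.8  146.52] [ 0.5146 -0.1676  0.035 ]
lid_bore_left 0.61 [393.216 108.8  ] [ 0.5911 -0.1512  0.008 ]
lid_bore_right 0.56 [396.48 169.8 ] [ 0.5725 -0.2272  0.008 ]
```

View pics/c.png

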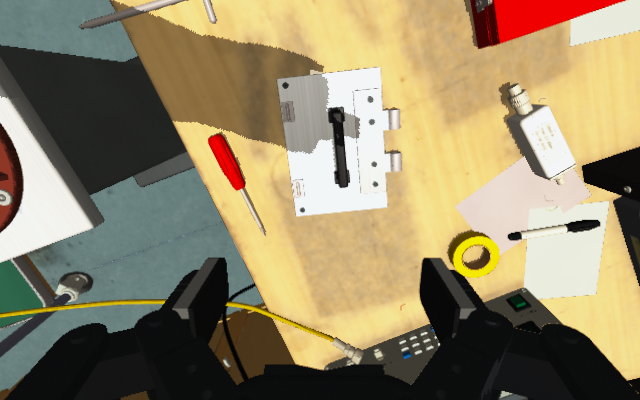

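The wrist picture shows the whole lid: plate corners near (278,78), (381,68), (387,206), (297,216), handle from (337,110) to (343,186), knuckles at (393,118) and (393,161).

Run:
```python
from h import *
np.set_printoptions(precision=4,suppress=True)
L=np.load("last.npz");P={k:L[k] for k in"KDRt"}
ms=masks_of("wrist","lid")
m=ms[0];print(m["p"],m["pixels"].sum())
X=cloud(L["d"],P,m["pixels"]); print(np.percentile(X[:,2],[1,20,50,80,95,99]))
pl=X[abs(X[:,2]-.008)<.006]
r=cv2.minAreaRect(pl[:,:2].astype(np.float32)*1000);print("plate+knuckles",r)
b=X[X[:,2]>.033]; r=cv2.minAreaRect(b[:,:2].astype(np.float32)*1000);print("bar",len(b),b.mean(0),np.percentile(b[:,2],[50,90]),r)
for p in [(278,78),(381,68),(387,206),(297,216)]: print(at_z("w",(p[0]/640,p[1]/400),P,.008))
# plate outline: erode away knuckles
k=cv2.morphologyEx(m["pixels"].astype(np.uint8),cv2.MORPH_CLOSE,np.ones((9,9)));k=cv2.morphologyEx(k,cv2.MORPH_OPEN,np.ones((31,31)))
v,u=np.nonzero(k);Y=np.array([at_z("w",((a+.5)/640,(c+.5)/400),P,.008)[:2] for a,c in zip(u,v)])*1000
print("plate",cv2.minAreaRect(Y.astype(np.float32)))
```

```text
0.75 14138
[0.0071 0.0087 0.0097 0.0122 0.0409 0.0435]
plate+knuckles ((517.1351928710938, -171.40106201171875), (180.512939453125, 146.92750549316406), 74.80574798583984)
bar 765 [ 0.5123 -0.1685  0.0426] [0.0428 0.0439] ((511.9038391113281, -170.43899536132812), (91.60963439941406, 11.985421180725098), 75.41897583007812)
[ 0.4713 -0.0675  0.008 ]
[ 0.5911 -0.1008  0.008 ]
[ 0.5458 -0.2712  0.008 ]
[ 0.4254 -0.2414  0.008 ]
plate ((508.1177673339844, -169.91079711914062), (180.0817413330078, 127.05370330810547), 75.2352066040039)
```

```bash
python3 -m crank '[[[1.5,12,0.7],[0,0,1],1],[[1.5,12,0.7],[0,0,1],1],[[1.5,12,0.7],[0,0,1],1],[[1.5,12,0.7],[0,0,1],1],[[1.5,12,0.7],[0,0,1],1],[[1.5,12,0.7],[0,0,1],1],[[1.5,12,0.7],[0,0,1],1],[[1.5,12,0.7],[0,0,1],1],[[1.5,12,0.7],[0,0,1],1],[[1.5,12,0.7],[0,0,1],1]]'
python3 -m crank '[[[0,0,0],[0,0,0],1],[[0,0,0],[0,0,0],1],[[0,0,0],[0,0,0],1],[[0,0,0],[0,0,0],1]]'
python3 look.py pics/d.png box_bore_left box_bore_right shield_box
python3 - <<'E'
from h import *
np.set_printoptions(precision=4,suppress=True)
L=np.load("last.npz");P={k:L[k] for k in"KDRt"}
m=masks_of("wrist","shield_box")[0];print(m["p"],m["pixels"].sum())
X=cloud(L["d"],P,m["pixels"]);np.save("box.npy",X);print(np.histogram(X[:,2],np.arange(0,.09,.005)))
for lo,hi in[(.056,.068),(.072,.085)]:
    b=X[(X[:,2]>lo)&(X[:,2]<hi)];print(len(b),np.median(b[:,2]),cv2.minAreaRect(b[:,:2].astype(np.float32)*1000))
E
```

```text
clock: 3.55
ee_pos: [0.5368, 0.1891, 0.2956]
tool_rot: [0.0, 0.791, 0.612, -0.0]
wrist_force: [-0.8, -0.3, -0.5]
gripper_width: 0.0854
finger_force: 0.0
clock: 3.95
ee_pos: [0.537, 0.1891, 0.2958]
tool_rot: [0.0, 0.791, 0.611, 0.0]
wrist_force: [-0.4, 1.6, 0.3]
gripper_width: 0.0851
finger_force: 0.0
3.95 [0.537  0.1891 0.2958] [0.0001 0.7913 0.6115 0.0001] [ 0.1089  0.0455  0.1846  1.7096 -0.0001  1.9346]
cam [0.5564 0.2652 0.4562] [-0.0766 -0.2977 -0.9516]
box_bore_left 0.7 [406.912  81.28 ] [0.6469 0.2489 0.07  ]
box_bore_right 0.86 [405.312 152.6  ] [0.6312 0.1716 0.07  ]
shield_box 0.94 [336.704 119.92 ] [0.5636 0.2216 0.    ]
shield_box 0.37 [359.232 355.   ] [ 0.5062 -0.1677  0.    ]
0.66 19524
(array([ 154,    5,    0,  179, 7338,  218,  331, 1296,  680,  701,  185,
        665, 3219, 3216,  409,  793,   35]), array([0.   , 0.005, 0.01 , 0.015, 0.02 , 0.025, 0.03 , 0.035, 0.04 ,
       0.045, 0.05 , 0.055, 0.06 , 0.065, 0.07 , 0.075, 0.08 , 0.085]))
4837 0.0630998111493442 ((570.9996337890625, 221.98870849609375), (180.12661743164062, 147.59507751464844), 82.15599060058594)
926 0.07789289400114205 ((640.6004638671875, 219.39389038085938), (145.37493896484375, 24.657739639282227), 86.3401107788086)
```

View pics/d.png

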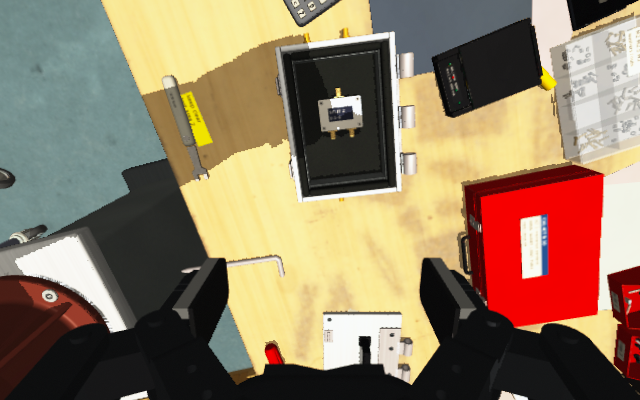

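Wrist picture: the open box, rim corners near (277,46), (390,33), (401,188), (298,201), and box knuckles at (405,65), (406,117), (408,163).

Run:
```python
from h import *
np.set_printoptions(precision=4,suppress=True)
L=np.load("last.npz");P={k:L[k] for k in"KDRt"}
C=np.array([at_z("w",(p[0]/640,p[1]/400),P,.062)[:2] for p in [(277,46),(390,33),(401,188),(298,201)]])
print(C,"mean",C.mean(0),[np.degrees(np.arctan2(*(a-b)[::-1])) for a,b in[(C[0],C[3]),(C[1],C[2]),(C[1],C[0]),(C[2],C[3])]],np.linalg.norm(C[0]-C[3]),np.linalg.norm(C[1]-C[0]))
X=np.load("box.npy")
# knuckle tops cloud
yaw0=np.radians(-8.5);c0=np.array([.5655,.2225])
k=X[X[:,2]>.0755]
R=lambda a:np.array([[np.cos(a),-np.sin(a)],[np.sin(a),np.cos(a)]])
q=(k[:,:2]-c0)@R(yaw0)*1000
q=q[(q[:,0]>62)&(q[:,0]<88)]
cs=[]
for l,h in[(-75,-35),(-25,25),(35,75)]:
    s=q[(q[:,1]>l)&(q[:,1]<h)];pc=np.percentile(s,[2,98],axis=0);print(len(s),np.median(s,0),pc.ravel());cs.append([np.median(s[:,0]),pc[:,1].mean()])
cs=np.array(cs);print("yaw corr deg",np.degrees(-np.polyfit(cs[:,1],cs[:,0],1)[0]),"mean offset",cs.mean(0)-[74,0])
# rim: outer edges
r=X[(abs(X[:,2]-.063)<.004)];q=(r[:,:2]-c0)@R(yaw0)*1000
for ax,rng in[(0,(-80,80)),(1,(-80,80))]:
    o=1-ax
    lo=[];hi=[];t=[]
    for b in range(-50,51,10):
        s=q[abs(q[:,o]-b)<5,ax]
        if len(s)>5: lo.append(s.min());hi.append(s.max());t.append(b)
    print("axis",ax,np.round(lo,1),np.round(hi,1))
```

```text
[[0.5188 0.3198]
 [0.6397 0.3012]
 [0.6197 0.1274]
 [0.4917 0.1433]] mean [0.5675 0.2229] [np.float64(81.27644742751), np.float64(83.4433251804984), np.float64(-8.723044200370696), np.float64(-7.0922926713319825)] 0.17847064314879715 0.12231865574867747
230 [ 75.2781 -52.4328] [ 69.414  -64.6677  81.9782 -41.3023]
265 [74.747   1.0423] [ 68.6514 -10.7198  81.9773  12.1307]
298 [74.8451 54.7589] [69.1618 42.9997 81.8973 65.9972]
yaw corr deg 0.23069417372077228 mean offset [0.9567 0.7396]
axis 0 [-66.1 -62.6 -62.7 -62.4 -62.7 -63.1 -63.  -62.9 -63.3 -63.3 -67.5] [67.4 78.  69.  69.5 69.6 66.9 78.2 68.3 69.  69.9 67.1]
axis 1 [-90.4 -89.9 -89.9 -90.  -89.8 -89.3 -89.1 -89.3 -89.2 -89.4 -88.9] [88.9 88.8 89.  88.9 89.1 90.4 90.3 90.5 90.5 90.5 90.6]
```

```bash
python3 -m crank '[[[-0.82,-11.98,-3],[0,0,0],1],[[-0.82,-11.98,-3],[0,0,0],1],[[-0.82,-11.98,-3],[0,0,0],1],[[-0.82,-11.98,-3],[0,0,0],1],[[-0.82,-11.98,-3],[0,0,0],1],[[-0.82,-11.98,-3],[0,0,0],1],[[-0.82,-11.98,-3],[0,0,0],1],[[-0.82,-11.98,-3],[0,0,0],1],[[-0.82,-11.98,-3],[0,0,0],1],[[-0.82,-11.98,-3],[0,0,0],1]]'
python3 -m crank '[[[0,0,-1],[0,0,0],1],[[0,0,-2],[0,0,0],1],[[0,0,-3],[0,0,0],1],[[0,0,-3.5],[0,0,0],1],[[0,0,-3.5],[0,0,0],1],[[0,0,-3.5],[0,0,0],1]]'
python3 look.py pics/e.png lid_handle
```

```text
clock: 5.2
ee_pos: [0.5121, -0.1697, 0.2057]
tool_rot: [-0.0, 0.791, 0.612, 0.0]
wrist_force: [0.5, 0.1, 0.0]
gripper_width: 0.0857
finger_force: 0.0
clock: 5.8
ee_pos: [0.5129, -0.1694, 0.1021]
tool_rot: [0.001, 0.791, 0.612, 0.0]
wrist_force: [0.6, 0.0, 0.9]
gripper_width: 0.0853
finger_force: 0.0
5.8 [ 0.5129 -0.1694  0.1021] [0.0006 0.7907 0.6122 0.0003] [-0.5613 -0.071  -0.284   1.3565  0.0001  1.2625]
cam [ 0.532  -0.0932  0.2625] [-0.0751 -0.2984 -0.9515]
```

View pics/e.png

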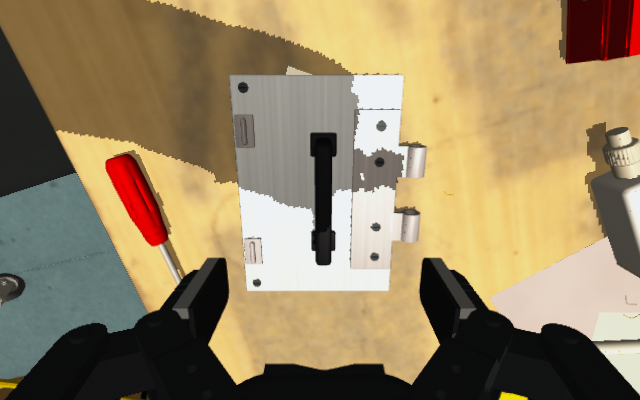

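The bar runs from (322,140) to (323,258), in line with the middle of the fingers at column 324. Descending to grasp.

```bash
python3 -m crank '[[[0,0,-0.8],[0,0,0],1],[[0,0,-1.6],[0,0,0],1],[[0,0,-2.2],[0,0,0],1],[[0,0,-2.58],[0,0,0],1],[[0,0,-2.58],[0,0,0],1],[[0,0,-2.58],[0,0,0],1]]'
python3 -m crank '[[[0,0,0],[0,0,0],0],[[0,0,0],[0,0,0],0],[[0,0,0],[0,0,0],0],[[0,0,0],[0,0,0],0],[[0,0,0],[0,0,0],0],[[0,0,0],[0,0,0],0],[[0,0,0],[0,0,0],0],[[0,0,0],[0,0,0],0]]' 60
```

```text
clock: 6.5
ee_pos: [0.5129, -0.1701, 0.0245]
tool_rot: [0.001, 0.791, 0.612, 0.0]
wrist_force: [1.1, -0.1, -0.1]
gripper_width: 0.0856
finger_force: 0.0
clock: 7.3
ee_pos: [0.5124, -0.1698, 0.0236]
tool_rot: [0.0, 0.791, 0.612, 0.0]
wrist_force: [-1.0, 0.2, 4.5]
gripper_width: 0.008
finger_force: 58.9
```

```bash
python3 -m crank '[[[0,0,0.3],[0,0,0],0],[[0,0,0.9],[0,0,0],0],[[0,0,1.8],[0,0,0],0],[[0,0,2.8],[0,0,0],0],[[0,0,3.8],[0,0,0],0],[[0,0,4.5],[0,0,0],0],[[0,0,4.5],[0,0,0],0],[[0,0,4.5],[0,0,0],0]]'
python3 look.py pics/f.png lid_handle
python3 -c "
from plant import ctrl;s=ctrl.get_state();print(s['wrist_force'],s['ft_torque'])"
```

```text
clock: 8.1
ee_pos: [0.5121, -0.1696, 0.1575]
tool_rot: [-0.0, 0.791, 0.612, -0.0]
wrist_force: [-0.5, -0.0, -5.2]
gripper_width: 0.0082
finger_force: 58.7
8.1 [ 0.5121 -0.1696  0.1575] [-0.0003  0.791   0.6118 -0.0001] [-0.5625 -0.0839 -0.1954  1.4598 -0.      1.2623]
cam [ 0.5316 -0.0935  0.318 ] [-0.077  -0.2975 -0.9516]
lid_handle 0.75 [321.728 256.8  ] [ 0.4915 -0.2405  0.035 ]
[ 0.03576055 -0.19646426 -4.08451618] [0.00688195 0.03064095 0.02545188]
```

View pics/f.png

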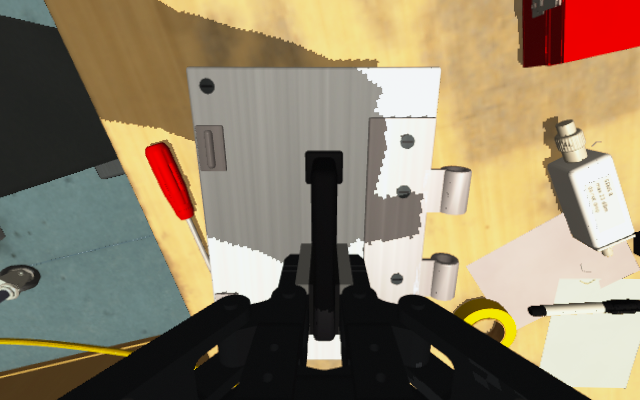

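Wrist picture: the lid hangs level in the fingers with the bar at column 323, knuckles at (455,190) and (443,276). Next I measure the lid's pose in the hand.

Run:
```python
from h import *
np.set_printoptions(precision=4,suppress=True)
L=np.load("last.npz");P={k:L[k] for k in"KDRt"}
X=cloud(L["d"],P,np.ones((400,640),bool))
e=np.array([.5121,-.1696]);a=np.radians(-14.6)
R=np.array([[np.cos(a),-np.sin(a)],[np.sin(a),np.cos(a)]])
q=np.c_[(X[:,:2]-e)@R*1000,X[:,2]*1000]
pl=q[(q[:,2]>132)&(q[:,2]<148)&(q[:,0]>-75)&(q[:,0]<50)&(q[:,1]>20)&(q[:,1]<100)]
A=np.c_[pl[:,:2],np.ones(len(pl))];c=np.linalg.lstsq(A,pl[:,2],rcond=None)[0];print("plane",len(pl),c)
lo=[];hi=[]
for b in range(15,85,10):
    s=pl[abs(pl[:,1]-b)<5,0]; lo.append(s.min() if len(s) else np.nan)
fr=[pl[abs(pl[:,0]-b)<5,1].max() for b in range(-60,50,10)]
print("left edge x",np.round(lo,1),"far edge y",np.round(fr,1))
k=q[(q[:,0]>58)&(q[:,0]<95)&(q[:,1]>-60)&(q[:,1]<60)&(q[:,2]>130)]
print(len(k),np.percentile(k[:,2],[50,95,99]))
kt=k[k[:,2]>np.percentile(k[:,2],97)-2.5]
for l,h in[(-60,0),(0,60)]:
    s=kt[(kt[:,1]>l)&(kt[:,1]<h)];print(len(s),np.median(s,0),np.percentile(s,[2,98],axis=0).ravel())
```

```text
plane 28990 [  0.0128  -0.0181 144.8885]
left edge x [  nan -68.  -68.2 -68.2 -68.3 -68.2 -68.3] far edge y [88.8 88.4 88.5 88.5 88.5 88.5 88.6 88.6 88.5 88.5 88.5]
3281 [148.1651 151.1503 258.2009]
570 [ 70.1103 -27.7376 150.1376] [ 65.8001 -39.6643 149.08    75.0703 -16.578  151.6858]
827 [ 69.7689  25.8636 150.2241] [ 58.4235  11.1097 149.0861  75.1444  37.4505 258.7986]
```

```bash
python3 -m crank '[[[0.1,0.6,0],[0,0,0.1],0],[[0.2,1.6,0],[0,0,0.2],0],[[0.4,2.8,0],[0,0,0.3],0],[[0.6,4.0,0],[0,0,0.4],0],[[0.78,5.2,0],[0,0,0.5],0],[[0.96,6.4,0],[0,0,0.6],0],[[1.13,7.6,0],[0,0,0.7],0],[[1.3,8.8,0],[0,0,0.8],0],[[1.48,10,0],[0,0,0.9],0],[[1.65,11.2,0],[0,0,1],0]]'
python3 -m crank '[[[0.15,1.1,0],[0,0,0.06],0],[[0.25,1.7,0],[0,0,0.1],0],[[0.28,1.88,0],[0,0,0.1],0],[[0.28,1.88,0],[0,0,0.1],0],[[0.28,1.88,0],[0,0,0.1],0],[[0.28,1.88,0],[0,0,0.1],0]]'
python3 look.py pics/g.png box_bore_left box_bore_right lid_bore_left lid_bore_right
```

```text
clock: 9.2
ee_pos: [0.5608, 0.1678, 0.1564]
tool_rot: [-0.001, 0.758, 0.653, -0.001]
wrist_force: [0.7, 0.3, -4.1]
gripper_width: 0.0084
finger_force: 58.7
clock: 9.8
ee_pos: [0.5702, 0.2215, 0.1582]
tool_rot: [0.0, 0.755, 0.656, -0.0]
wrist_force: [-0.2, 0.2, -3.3]
gripper_width: 0.0079
finger_force: 58.8
9.8 [0.5702 0.2215 0.1582] [ 0.0001  0.7549  0.6559 -0.0002] [ 0.1572  0.1361  0.0293  1.4642 -0.0003  1.8682]
cam [0.5808 0.2994 0.3186] [-0.0423 -0.305  -0.9514]
box_bore_left 0.21 [107.2 164.8] [0.4111 0.2672 0.07  ]
lid_bore_left 0.73 [457.984 166.32 ] [0.6978 0.2111 0.008 ]
lid_bore_right 0.59 [440.   292.12] [0.676  0.0739 0.008 ]
```

View pics/g.png

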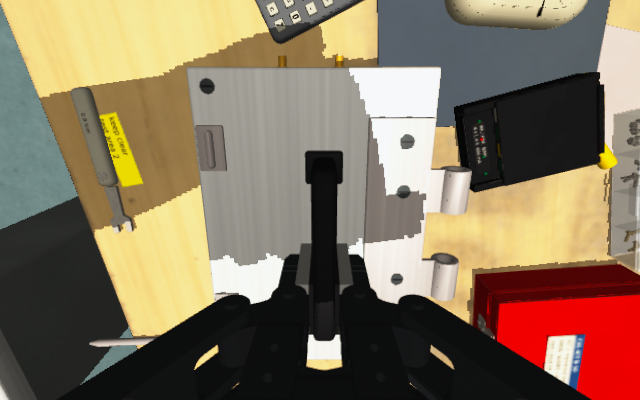

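The lid hides the box from up here; box hinge is below the lid. I lower to just above the knuckles and look again.

```bash
python3 -m crank '[[[0,0.03,-0.4],[0,0,0],0],[[0,0.03,-0.9],[0,0,0],0],[[0,0.03,-1.3],[0,0,0],0],[[0,0.03,-1.5],[0,0,0],0],[[0,0.03,-1.5],[0,0,0],0],[[0,0.03,-1.5],[0,0,0],0],[[0,0.03,-1.5],[0,0,0],0]]'
cat > sc.py <<'E'
from h import *
import sys
a,_=get_image("side");b,_=get_image("scene");L=np.load("last.npz")
o=[cv2.resize(a[180:290,190:320],(390,330),interpolation=cv2.INTER_CUBIC),cv2.resize(b[140:250,240:370],(390,330),interpolation=cv2.INTER_CUBIC)]
w=cv2.resize(L["im"][20:360,160:560],(318,270))
c=np.zeros((600,780,3),np.uint8);c[:330,:390]=o[0];c[:330,390:]=o[1];c[330:,:318]=w
cv2.imwrite(sys.argv[1],c[:,:,::-1])
E
python3 look.py pics/h.png box_bore_left box_bore_right lid_bore_left; python3 sc.py pics/h2.png
```

```text
clock: 10.75
ee_pos: [0.5706, 0.2237, 0.1141]
tool_rot: [0.0, 0.754, 0.656, 0.001]
wrist_force: [0.6, 0.2, -4.1]
gripper_width: 0.008
finger_force: 58.8
10.75 [0.5706 0.2237 0.1141] [0.0003 0.7544 0.6564 0.0005] [ 0.1605  0.1461 -0.04    1.3835 -0.      1.8701]
cam [0.5809 0.3016 0.2745] [-0.0406 -0.3046 -0.9516]
box_bore_left 0.59 [441.408 157.6  ] [0.6482 0.2506 0.07  ]
lid_bore_left 0.93 [456.192 166.4  ] [0.6803 0.2261 0.008 ]
```

View pics/h2.png

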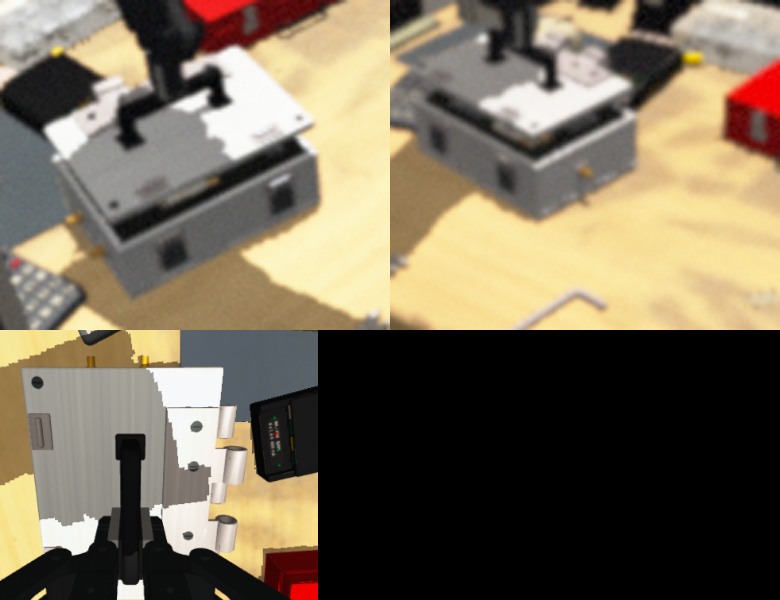

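Left: lid hovering squarely over the box. Wrist inset: box knuckles at left knuckle (445,115) and middle beside the lid's knuckles. I compare them in depth.

```bash
cat > cmp.py <<'E'
from h import *
np.set_printoptions(precision=1,suppress=True)
L=np.load("last.npz");P={k:L[k] for k in"KDRt"}
X=cloud(L["d"],P,np.ones((400,640),bool))
import sys
e=np.array([float(sys.argv[1]),float(sys.argv[2])]);a=np.radians(-8)
R=np.array([[np.cos(a),-np.sin(a)],[np.sin(a),np.cos(a)]])
q=np.c_[(X[:,:2]-e)@R*1000,X[:,2]*1000]
q=q[(q[:,0]>59)&(q[:,0]<90)&(abs(q[:,1])<75)&(q[:,2]>60)&(q[:,2]<125)]
for y in range(-45,75,3):
    s=q[abs(q[:,1]-y)<1.5]
    if len(s)>8:
        t=np.percentile(s[:,2],98);u=s[s[:,2]>t-3]; print(y,len(s),"top",np.round(t,1),"x top",np.percentile(u[:,0],[2,50,98]),"x max",np.round(np.percentile(s[:,0],98),1))
E
python3 cmp.py .5702 .2228
```

```text
-39 86 top 107.4 x top [65.5 69.2 75.2] x max 77.6
-36 145 top 107.8 x top [65.5 70.6 76.1] x max 76.6
-33 147 top 107.8 x top [65.5 70.  76.1] x max 77.0
-30 139 top 107.9 x top [65.4 70.3 76. ] x max 77.0
-27 144 top 107.8 x top [65.1 69.7 76.1] x max 77.5
-24 154 top 107.9 x top [65.9 70.1 75.8] x max 77.3
-21 158 top 107.8 x top [65.3 70.5 76.2] x max 76.9
-18 226 top 108.0 x top [65.5 70.3 75.8] x max 77.0
-15 244 top 107.4 x top [65.6 71.2 76.2] x max 77.6
-12 63 top 79.7 x top [65.1 70.4 75.8] x max 78.3
-9 80 top 79.9 x top [66.  70.7 75.8] x max 78.0
-6 89 top 79.9 x top [65.5 70.6 76.1] x max 78.1
-3 85 top 79.6 x top [65.6 70.4 76.2] x max 77.7
0 93 top 80.0 x top [65.9 70.5 75.9] x max 78.1
3 87 top 80.0 x top [66.1 70.6 75.7] x max 77.4
6 29 top 80.0 x top [65.9 69.5 73.6] x max 73.6
15 93 top 107.7 x top [65.2 70.2 76.2] x max 77.5
18 186 top 108.1 x top [65.8 70.5 75.8] x max 76.8
21 183 top 108.0 x top [65.1 70.4 76. ] x max 77.4
24 195 top 108.1 x top [65.6 70.  75.7] x max 76.7
27 188 top 108.1 x top [65.9 70.3 75.7] x max 77.1
30 193 top 108.0 x top [65.2 70.2 76.2] x max 77.0
33 200 top 108.1 x top [65.5 70.2 75.9] x max 77.1
36 224 top 108.1 x top [65.2 70.3 76.1] x max 77.1
39 210 top 107.3 x top [65.3 70.2 76.4] x max 77.4
42 86 top 80.1 x top [66.2 70.7 76. ] x max 78.3
45 98 top 80.3 x top [66.3 70.7 75.8] x max 77.5
48 111 top 79.6 x top [65.6 70.5 76.2] x max 77.8
51 103 top 79.9 x top [66.3 70.7 76.5] x max 77.5
54 105 top 80.0 x top [65.7 70.7 75.9] x max 77.6
57 105 top 79.9 x top [65.6 70.4 75.8] x max 77.7
60 118 top 80.4 x top [66.  70.6 75.8] x max 77.5
63 111 top 80.1 x top [66.2 70.7 76.1] x max 77.8
66 34 top 78.7 x top [66.3 70.4 75.7] x max 77.5
```

Box and lid knuckles agree to about 0.4 mm in x and about 1 mm in y, and the lid is 28 mm above seated. Lowering gently.

```bash
python3 -m crank '[[[0.01,0,-0.2],[0,0,0],0],[[0.01,0,-0.4],[0,0,0],0],[[0.01,0,-0.55],[0,0,0],0],[[0.01,0,-0.63],[0,0,0],0],[[0.01,0,-0.63],[0,0,0],0],[[0.01,0,-0.63],[0,0,0],0]]' 80
python3 -m crank '[[[0,0,-0.03],[0,0,0],0],[[0,0,-0.06],[0,0,0],0],[[0,0,-0.09],[0,0,0],0],[[0,0,-0.12],[0,0,0],0],[[0,0,-0.12],[0,0,0],0],[[0,0,-0.12],[0,0,0],0]]'
```

```text
clock: 11.65
ee_pos: [0.5705, 0.2236, 0.0945]
tool_rot: [0.0, 0.754, 0.656, 0.0]
wrist_force: [-0.5, 0.3, -2.8]
gripper_width: 0.0069
finger_force: 78.4
clock: 12.25
ee_pos: [0.5706, 0.2236, 0.0914]
tool_rot: [0.0, 0.754, 0.656, 0.0]
wrist_force: [-3.1, -0.5, 3.6]
gripper_width: 0.0066
finger_force: 80.3
```

```bash
python3 -m crank '[[[0,0,-0.03],[0,0,0],0],[[0,0,-0.06],[0,0,0],0],[[0,0,-0.09],[0,0,0],0],[[0,0,-0.12],[0,0,0],0],[[0,0,-0.12],[0,0,0],0],[[0,0,-0.12],[0,0,0],0]]'
python3 -m crank '[[[0,0,-0.02],[0,0,0],0],[[0,0,-0.04],[0,0,0],0],[[0,0,-0.06],[0,0,0],0],[[0,0,-0.06],[0,0,0],0],[[0,0,-0.06],[0,0,0],0]]'
```

```text
clock: 12.85
ee_pos: [0.5707, 0.2236, 0.0879]
tool_rot: [0.0, 0.754, 0.656, 0.0]
wrist_force: [-4.1, -1.4, 8.3]
gripper_width: 0.0069
finger_force: 81.4
clock: 13.35
ee_pos: [0.5707, 0.2236, 0.0864]
tool_rot: [0.0, 0.754, 0.656, 0.0]
wrist_force: [-4.1, -1.1, 9.9]
gripper_width: 0.0069
finger_force: 81.9
```

```bash
python3 -m crank '[[[0,0,-0.01],[0,0,0],0],[[0,0,-0.02],[0,0,0],0],[[0,0,-0.03],[0,0,0],0],[[0,0,-0.03],[0,0,0],0],[[0,0,-0.03],[0,0,0],0]]'
python3 look.py pics/i.png lid_handle;python3 cmp.py .5706 .2236 | awk 'NR%3==1'
```

```text
clock: 13.85
ee_pos: [0.5707, 0.2237, 0.0857]
tool_rot: [0.0, 0.754, 0.656, 0.0]
wrist_force: [-6.4, -2.1, 10.8]
gripper_width: 0.007
finger_force: 82.3
13.85 [0.5707 0.2237 0.0857] [0.0003 0.7544 0.6564 0.0004] [ 0.1605  0.1575 -0.0794  1.333  -0.0001  1.87  ]
cam [0.581  0.3015 0.2461] [-0.0407 -0.3047 -0.9516]
lid_handle 0.98 [323.584 257.   ] [0.5655 0.1887 0.035 ]
lid_handle 0.21 [ 47.616 185.6  ] [0.3951 0.2659 0.035 ]
-45 133 top 79.3 x top [67.8 72.2 75.9] x max 77.8
-33 142 top 79.7 x top [64.9 69.8 76.1] x max 76.9
-24 148 top 79.6 x top [65.2 69.5 76.2] x max 76.8
-15 90 top 79.4 x top [66.1 70.  75.7] x max 77.0
-6 195 top 79.8 x top [65.7 70.1 75.2] x max 77.1
3 199 top 79.7 x top [65.3 70.2 76.2] x max 76.7
15 151 top 79.5 x top [65.1 70.  75.9] x max 76.6
24 195 top 79.8 x top [65.  70.3 75.6] x max 77.2
33 192 top 79.7 x top [64.9 69.4 75.4] x max 77.2
42 227 top 79.7 x top [65.  69.9 76.1] x max 77.0
51 247 top 79.7 x top [65.6 70.3 75.9] x max 76.5
60 254 top 79.8 x top [65.1 69.6 75.8] x max 76.7
69 15 top 64.8 x top [59.6 60.5 61.3] x max 61.5
```

Lid and box knuckle tops are level. A little more push to rest firmly on the rim.

```bash
python3 -m crank '[[[-0.01,0,-0.01],[0,0,0],0],[[-0.015,0,-0.02],[0,0,0],0],[[-0.015,0,-0.02],[0,0,0],0],[[-0.015,0,-0.02],[0,0,0],0],[[-0.015,0,-0.02],[0,0,0],0]]'
```

```text
clock: 14.45
ee_pos: [0.5707, 0.2236, 0.0857]
tool_rot: [0.001, 0.754, 0.656, 0.001]
wrist_force: [-5.7, -0.4, 13.2]
gripper_width: 0.0062
finger_force: 82.9
```

```bash
python3 -m crank '[[[-0.01,0,-0.01],[0,0,0],0],[[-0.02,0,-0.03],[0,0,0],0],[[-0.02,0,-0.03],[0,0,0],0],[[-0.02,0,-0.03],[0,0,0],0],[[-0.02,0,-0.03],[0,0,0],0],[[-0.02,0,-0.03],[0,0,0],0]]'
python3 look.py pics/j.png;python3 cmp.py .5706 .2236 | awk 'NR%4==1'; python3 sc.py pics/j2.png
```

```text
clock: 15.05
ee_pos: [0.5707, 0.2237, 0.0856]
tool_rot: [0.001, 0.754, 0.656, 0.001]
wrist_force: [-5.4, -2.2, 17.5]
gripper_width: 0.0067
finger_force: 83.8
15.05 [0.5707 0.2237 0.0856] [0.0011 0.7544 0.6564 0.0014] [ 0.1607  0.1542 -0.0831  1.3299 -0.0004  1.8703]
cam [0.5806 0.3015 0.2461] [-0.0384 -0.3046 -0.9517]
-45 131 top 79.5 x top [68.1 72.  75.6] x max 77.8
-30 141 top 79.9 x top [64.9 70.  75.2] x max 76.8
-18 240 top 79.5 x top [65.5 70.2 75.8] x max 77.3
-6 186 top 79.7 x top [65.9 70.1 76.1] x max 77.2
6 218 top 79.6 x top [65.6 70.5 76.2] x max 76.7
21 191 top 79.9 x top [65.  69.9 75.5] x max 77.4
33 196 top 79.7 x top [65.  69.7 76. ] x max 77.0
45 238 top 79.6 x top [64.7 69.8 76.1] x max 76.7
57 247 top 79.9 x top [64.9 69.8 75.4] x max 76.6
69 18 top 64.4 x top [59.9 60.7 61.7] x max 61.7
```

View pics/j2.png

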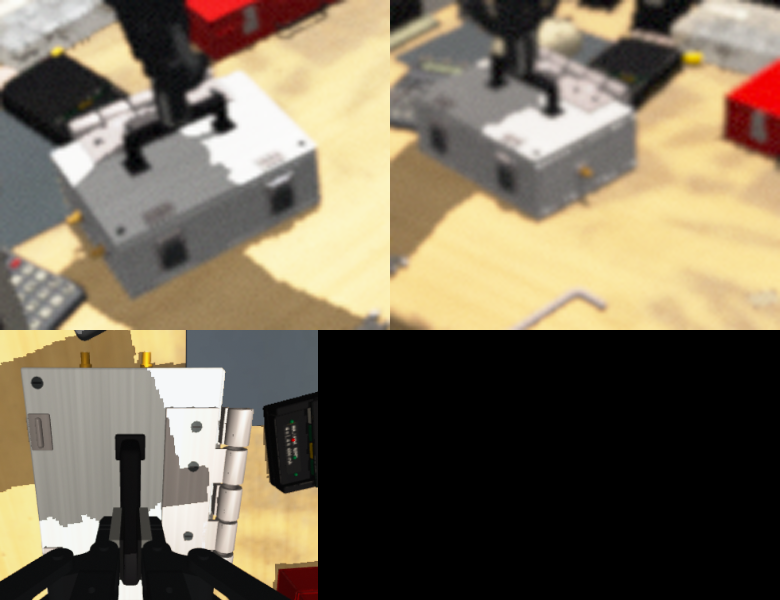

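The lid sits flush on the box in all views, with the five knuckles in one straight line (wrist inset, from about (237,425) down to (225,545)). The arm presses with about 18 N plus the lid's weight and is still gripping. Handing in.

```bash
python3 -c "
from plant import ctrl;print(ctrl.close_job())"
```

```text
the job is handed in; nothing more can be done
None
```

The lid is on the box and pressed down to the metal rim, all five knuckles lie in line, and the gripper is still holding the handle and pressing; I handed the job in at about 15 s, with no verdict returned.

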